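# Fetch the slide basket from the staining tank with the hook rod

### The job

Take the hook rod from its stand, reach down into the tall staining tank, catch the slide basket by its wire bail and lift it out on the hook, never touching the basket with the gripper or the arm, then stand the basket upright on its base inside the steel drip tray without dropping or tipping it. Unhook it and hang the rod back in the fork of its stand by its flange, hook downwards. Leave everything else on the bench where it is.

Things in the scene. Friction and masses are not known exactly. Their poses are not given: they have to be found in the camera images.
- hook_rod: Hook rod, 158 mm tall, 0.14 kg, hanging upright in the stand. Origin: centre of the underside of its black round flange (40 mm across, 5 mm thick); z up the rod. Below hangs a 7 x 7 mm steel shaft to 101 mm below the origin, where a J-hook runs out along the rod's +x and turns up.
- handle_mid (a point): Middle of the rod's red square handle, 31 mm above the rod's origin. The handle is 18 x 18 mm (faces along the rod's x and y) and spans 5 to 57 mm above the origin; grip it from above by either pair of faces.
- hook_mouth (a point): On the upper face of the hook's flat saddle, midway between shaft and tip: 11.5 mm along the rod's +x, 95 mm below its origin; a carried bar rests here. Saddle 9 mm wide (y), 6 mm thick. Open gap between shaft and tip 16 mm; upturned tip 5 mm thick (x 19.5 to 24.5 mm), its top 12 mm above the saddle.
- stand: Yellow fixed stand, origin under its base on the table. Base 110 x 90 x 8 mm (x -50 to +60). At the top a fork plate, 8 mm thick, 59 mm wide, top 118 mm up; nothing rises above it. Its slot, 15 mm wide (y), runs from the open end at x = -32 mm to x = +10 mm. The upright behind has its front face at x = +38 mm. Front is the stand's -x.
- stand_seat (a point): On the stand's axis at the fork's top, 118 mm above the table: where the rod's origin sits when hung by its flange on the prongs, shaft in the slot, hook along the stand's +x at the start. The rod comes out by lifting it a little and drawing it to the stand's -x, and goes back the same way.
- tank: Fixed clear staining tank with black edges, open at the top, outside 94 (x) x 118 (y) x 125 mm tall, walls and floor 4 mm; origin under its centre on the table, z up. Inside 86 x 110 mm; a steel ledge on each y wall reaches to 45 mm from the centre, top 33 mm above the table, 60 mm long in x.
- basket: Blue basket with five glass slides (one rigid piece), about 0.22 kg, hung in the tank by end lugs on the ledges, base 8 mm above the table. Origin: centre of its underside; axes along the tank's at the start. Base 60 (x) x 82 (y) mm, body 28 mm tall, slides to 29 mm up; lugs 30 mm wide reach to y = +-51 mm, undersides 25 mm up.
- bail_top (a point): Centre of the level bar (20 mm long, along the basket's y) at the top of its rigid orange bail, 5 mm round wire; on the wire's axis, 61 mm above the basket's origin. The bail slopes from there to 36 mm up at y = +-41.5 mm. The hook goes under the bar from the basket's +x or -x side.
- tray: Fixed steel drip tray, 150 x 150 mm outside, 140 x 140 mm inside, rim 12 mm high, top of its floor 5 mm above the table; origin under its centre on the table.
- stain_bottle: Bystander: amber bottle, 52 mm across, 95 mm tall; origin under its centre.
- jar: Bystander: glass jar with white cap, 60 mm across, 65 mm tall; origin under its centre.
- beaker: Bystander: glass cup, 68 mm across, 75 mm tall; origin under its centre.
- petri: Bystander: flat clear dish, 90 mm across, 15 mm tall; origin under its centre.
- slide_box: Bystander: green slide box 95 x 140 x 35 mm; origin under its centre.
- forceps: Bystander: steel forceps, 120 mm long, lying flat; origin under their centre.
Things that resemble listed ones, but are neither listed nor needed, are in the scene too. Of the things shaped like the tray, the steel one is meant.

How it is judged:
By the outcome, as a careful person would: the job done as asked, in the order asked, and still so for the second after the job is handed in, with the robot touching nothing.
It also fails if it takes over 69 s, if anything falls off the work surface, if the arm or the gripper's body presses on something with over 40 N, if the wrist force passes 120 N, or if a joint passes its speed limit or range.

### The arm

A 6-joint arm with a two-finger parallel gripper is mounted at the origin on the work surface. World frame = base frame: x ahead of the robot, y to its left, z up, the work surface at z = 0. Lengths are in mm, angles in degrees, forces in N, time in s.
With the tool pointing down it reaches from about 400 to 925 mm from the base axis. Payload 3.4 kg.
Tool frame: the origin (TCP) lies midway between the tips of the shut fingers; the grasp point (between the pads) lies 19 mm behind it (bot.tcp_to_grasp is the distance from the TCP to the grasp point, in mm); z points along the fingers, y is the line along which they close (so a half turn about z gives the same grasp; the last joint's range is limited). The gripper opens to 85 mm and grips with 20 to 120 N. Pads are 22 mm wide; open, the fingers measure 114 mm over their backs; the gripper's body (76 mm by 85 mm) begins 54 mm behind the grasp point. The pads swing forward as they close: fully open they stand 13 mm farther back than shut.
Start: joints at [-4.211, 17.578, 86.31, -0, 76.112, -4.211], TCP at [575.005, -0.025, 231.305] pointing down, gripper open.
Joint ranges: [-179.03, 179.03], [-60, 130.46], [8.19, 133.38], [-81.62, 261.62], [5.75, 156.47], [-153.77, 153.77]. Speed limits (degrees/s): [147.25, 147.25, 180, 180, 180, 180].

### API

Orientations are given as a 3x3 rotation matrix whose columns are the frame's x, y, z axes.
In Python, from plant import bot, imaging gives the robot as it stands.
- The arm moves only by the tool carry_out, never from a script. Its arguments are lists of equal length, an entry for each row: "twist": the turn, a rotation vector about the tool's x, y, z each as a share of 90 degrees, from -1 to 1, a list of three; "offset": the shift along the tool's x, y, z each as a share of 500 mm, from -1 to 1, a list of three; "gripper": the opening, from 0 (shut) to 1 (fully open). In form: {"twist": [[wx, wy, wz], ...], "offset": [[dx, dy, dz], ...], "gripper": [gripper, ...]}. A call has 1 to 20 rows; each row is the pose to reach, as a shift and turn from the pose commanded when the call began, along the tool's axes at that moment; what a row does not reach only later rows make up. A row lasts 1/8 s, in which the tool goes at most 62.5 mm and 10.7 degrees, less where a joint would pass 70% of its speed; a pose out of reach is approached as far as the arm can. A call with a number of a shift or a turn outside -1 to 1 is refused whole. A call with a gripper value outside its range is refused whole. The fingers move at their own pace and stop on an object; "squeeze" is the grip in N (left out, the last holds). Time passes only in rows, so rows that repeat a pose let the fingers close. It gives the time, the measured TCP pose, the force, the opening and the grip force at its end, in the units of the state.
- bot.state(): the state, without advancing time (a new reading comes with each control period).
- imaging.read_camera(name): name is "scene" or "side" or "wrist"; returns (picture, depth): 384x512x3 uint8, red, green, blue; 384x512 float32, mm along the optical axis (not along the pixel's ray), 0 where there is no reading.
- imaging.camera_model(name): a dict with "fx", "fy", "cx", "cy" (pixels), "R" (3x3) and "t" (3): a world point X has camera coordinates R X + t; the wrist camera has in their place "hand_eye" (4x4, takes a point from camera to tool coordinates, whose origin is the TCP and whose axes are the flange's). Camera axes: x right, y down, z forward; pixel columns grow to the right and rows downward; lengths in mm; the calibration is good to about 2 mm. A picture is of the moment at which its call begins: read the wrist's pose just before it. camera_model takes no time and is no camera call.
- bot.job_done(): hands the job in; it is judged then, once.
Trained networks look in the newest picture that a camera, given by its name, has taken for a name from the list of things; names that differ only in an ending like _2 or _b are one class to them, and where a whole thing is asked for, a point or a joint stands for the part that bears it (a point fixed in the world has none). Each returns a list of dicts, best first, with "conf" (0 to 1); they miss things now and then, are a little off and sometimes report something else, mostly with a low value. They report only what shows in the picture. A call takes as long as a camera call. They do not tell look-alikes from the thing itself.
- imaging.spot_in(target, camera): "centre" ([column, row] in pixels, amid what is visible of it).
The state is a dict: "clock": time; "qpos": joint angles; "joint_vel": joint speeds; "joint_torque": joint torques, N m; "eef_pos": TCP position; "tcp_rot": TCP orientation; "wrist_force": force on the tool from outside, world axes, zero at the start; "ft_torque": the same for the moment, N m; "width": opening from 0.0 (shut) to 1.0 (fully open); "gripper_force": force on a finger pad.
Only numpy, scipy, OpenCV 4.12 (cv2) and the standard library are available. Lean on these libraries where they do the work, as an engineer would, in place of code of your own. Each camera call takes 0.05 s, during which the arm holds its last target. There are 200 camera calls.

## Working session

There is one attempt and no reset: what is moved stays moved. The work goes in short steps, Python scripts to look and compute and a tool call to move; the robot and the scene stay as the last step left them, time stands still between calls to the robot, and variables do not carry over. Pictures are saved under pics/ and viewed, at most 10 in all, crops included, and the job is handed in when it is done.

Besides the shell and the picture viewer there is one more tool, called by a JSON object that holds its "api" and its "payload", one argument or row to a line. carry_out: Moves the arm, as the interface text tells. Its arguments: {"type":"object","properties":{"twist":{"type":"array"},"offset":{"type":"array"},"gripper":{"type":"array"},"squeeze":{"type":"number"}},"required":["twist","offset","gripper"]}

```bash
ls; mkdir -p pics; cat > h.py <<'E'
import numpy as np, cv2
from plant import bot, imaging
def grab(name):
    s=bot.state(); p,d=imaging.read_camera(name); m=imaging.camera_model(name)
    np.savez(f'{name}.npz',p=p,d=d,pos=s['eef_pos'],rot=s['tcp_rot'])
    return p,d,m,s
def cloud(name,d,m,s):
    v,u=np.mgrid[0:384,0:512]
    c=np.stack([(u-m['cx'])/m['fx']*d,(v-m['cy'])/m['fy']*d,d],-1)
    if 'R' in m: return (c-np.array(m['t']))@np.array(m['R'])
    H=np.array(m['hand_eye']); t=c@H[:3,:3].T+H[:3,3]
    return t@np.array(s['tcp_rot']).T+np.array(s['eef_pos'])
def save(p,f): cv2.imwrite('pics/'+f,cv2.cvtColor(p,cv2.COLOR_RGB2BGR))
E
python3 - <<'E'
from h import *
s=bot.state();print(s['clock'],s['eef_pos'],np.round(s['tcp_rot'],3).tolist())
a=grab('scene');save(np.vstack([a[0]]),'scene.png')
b=grab('side')
save(np.hstack([cv2.resize(a[0],(400,300)),cv2.resize(b[0],(400,300))]),'both.png');save(b[0],'side.png')
for n,q in(('scene',a),('side',b)):
    P=cloud(n,q[1],q[2],q[3]); print(n,-np.array(q[2]['R']).T@q[2]['t'])
    for t in ['hook_rod','stand','tank','basket','tray','bail_top','stain_bottle','jar','beaker','petri','slide_box']:
        for r in imaging.spot_in(t,n)[:3]:
            c=np.round(r['centre']).astype(int); print(n,t,round(r['conf'],2),c,np.round(P[c[1],c[0]]))
E
```

```text
pics
0.0 [5.74305114e+02 2.87955696e-02 2.30393496e+02] [[0.0, 1.0, -0.002], [1.0, -0.0, 0.0], [0.0, -0.002, -1.0]]
scene [1318.7575341  -601.68705465 1443.35128089]
scene hook_rod 0.49 [172 232] [ 533. -316.  157.]
scene stand 0.76 [179 256] [ 573. -328.   71.]
scene tank 0.98 [252 208] [546.  -5.  29.]
scene basket 0.41 [255 209] [578. -16.  69.]
scene tray 0.82 [360 202] [757. 340.   2.]
scene tray 0.71 [310 159] [491. 330.  10.]
scene tray 0.28 [265 267] [ 775. -130.   67.]
scene bail_top 0.6 [256 209] [563.  -0.  38.]
scene jar 0.83 [313 234] [778.  77.  66.]
scene beaker 0.59 [291 119] [312. 379.  62.]
scene petri 0.6 [241 166] [352.  91.  11.]
scene slide_box 0.58 [113 220] [ 288. -428.   36.]
side [  118.97528779 -1158.21111709   992.34183847]
side hook_rod 0.77 [277 253] [ 518. -318.  137.]
side tank 0.97 [252 209] [541. -79. 111.]
side tank 0.52 [283 278] [ 548. -298.   12.]
side tray 0.75 [144 171] [280. 356.  61.]
side tray 0.72 [201 178] [485. 312.   4.]
side tray 0.64 [261 159] [753. 353.   2.]
side bail_top 0.25 [290 186] [742.  62.  55.]
side stain_bottle 0.87 [321 219] [ 758. -136.   46.]
side stain_bottle 0.63 [291 186] [747.  65.  52.]
side jar 0.71 [292 186] [751.  65.  51.]
side beaker 0.59 [144 171] [280. 356.  61.]
side beaker 0.3 [290 187] [747.  71.  44.]
side petri 0.58 [182 219] [349.  82.  12.]
side slide_box 0.79 [209 340] [ 280. -443.   39.]
```

View pics/scene.png

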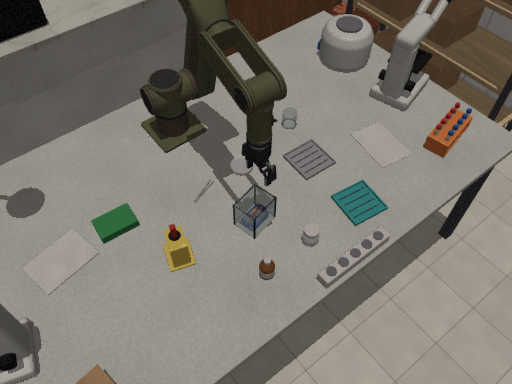

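View pics/side.png

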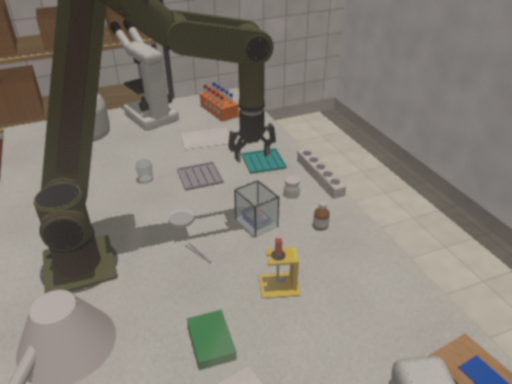

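The scene view shows two tray-like things: a grey one at (310,159) and a teal one at (360,202). The grey one fits "steel". The stand with the red-handled rod is at (178,250), and the tank with the basket is at (254,212). I'll confirm with one enlarged crop and measure from the clouds.

```bash
python3 - <<'E'
from h import *
o=[]
cr={'scene':[(270,130,130,100),(140,215,65,50),(222,180,65,50)],'side':[(170,140,130,100),(240,228,78,60),(222,175,78,60)]}
rows=[]
for n in cr:
    z=np.load(n+'.npz'); m=imaging.camera_model(n); p,d=z['p'],z['d']
    rows.append(np.hstack([cv2.resize(p[y:y+h,x:x+w],(266,205),interpolation=cv2.INTER_CUBIC) for x,y,w,h in cr[n]]))
    P=cloud(n,d,m,None); hsv=cv2.cvtColor(p,cv2.COLOR_RGB2HSV); H,S,V=[hsv[...,i].astype(int) for i in range(3)]
    near=lambda x,y,r:(np.hypot(P[...,0]-x,P[...,1]-y)<r)&(d>0)
    red=((H<8)|(H>172))&(S>120)&near(540,-315,60)
    yel=(H>18)&(H<35)&(S>120)&near(550,-315,110)
    print(n,'red',red.sum(),np.round(P[red].mean(0),1),np.round(P[red].min(0)),np.round(P[red].max(0)))
    def rect(mk):
        q=P[mk][:,:2].astype(np.float32); r=cv2.minAreaRect(q); return mk.sum(),[np.round(x,1) for x in r]
    print('fork',rect(yel&(abs(P[...,2]-118)<6))); print('base',rect(yel&(P[...,2]<16)))
    blk=near(560,-5,90)&(abs(P[...,2]-125)<8); print('tankrim',rect(blk))
    ora=(H>5)&(H<20)&(S>120)&near(550,-5,70); print('orange',ora.sum(),np.round(P[ora].mean(0),1) if ora.any() else '')
    gr=near(489,325,115)&(P[...,2]>8)&(P[...,2]<30); print('tray',rect(gr),np.round(np.percentile(P[...,2][near(489,325,50)],[5,50,95]),1))
save(np.vstack(rows),'crop.png')
E
```

```text
scene red 72 [ 529.3 -310.9  155.4] [ 516. -320.  117.] [ 537. -296.  181.]
fork (np.int64(290), [array([ 536. , -312.9]), array([59. , 84.6]), np.float64(73.6)])
base (np.int64(284), [array([ 530.4, -311.2]), array([ 88.1, 113.2]), np.float64(73.7)])
tankrim (np.int64(232), [array([579.1, -20. ]), array([ 98.8, 124.1]), np.float64(13.6)])
orange 23 [577.8  -9.4  89.3]
tray (np.int64(413), [array([489.2, 308.9]), array([193.6, 221.9]), np.float64(88.5)]) [-0.4  5.5 11.3]
side red 18 [ 523.  -312.4  175.2] [ 516. -320.  172.] [ 529. -304.  178.]
fork (np.int64(284), [array([ 533.8, -313.9]), array([62.1, 78.1]), np.float64(71.8)])
base (np.int64(349), [array([ 529.2, -312.1]), array([ 91.7, 102.4]), np.float64(74.3)])
tankrim (np.int64(258), [array([578.8, -20.9]), array([ 98.7, 125.8]), np.float64(11.7)])
orange 0 
tray (np.int64(219), [array([482.8, 326.9]), array([160.8, 149.9]), np.float64(88.1)]) [1.  5.  8.6]
```

View pics/crop.png

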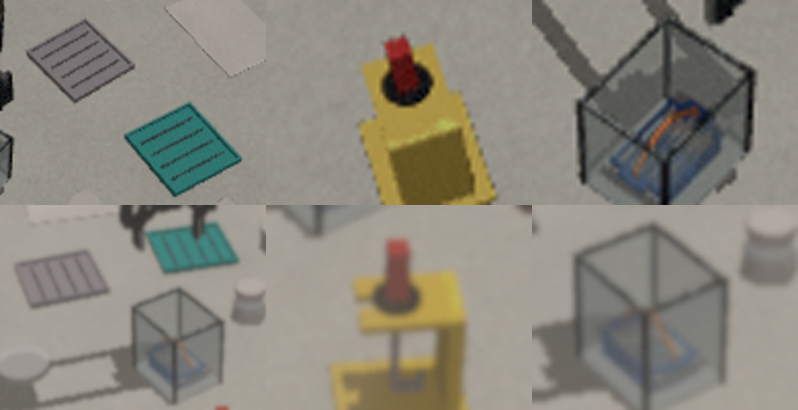

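Crop check: the grey slotted tray (top left) is the steel one, and the teal one is the look-alike. The stand's upright is toward about +x and the rod hangs with its hook in that direction. The arm is already almost over the tank, so I'll take a wrist look now.

```bash
python3 - <<'E'
from h import *
p,d,m,s=grab('wrist'); print(np.round(m['hand_eye'],2).tolist(),m['fx'])
P=cloud('wrist',d,m,s)
hsv=cv2.cvtColor(p,cv2.COLOR_RGB2HSV); H,S,V=[hsv[...,i].astype(int) for i in range(3)]
ora=(H>5)&(H<20)&(S>120)&(d>0); q=P[ora]
print('orange',ora.sum(),np.round(np.percentile(q,[5,50,95],axis=0)) if len(q) else '')
b=(abs(P[...,2]-125)<5)&(d>0); print('rim',b.sum(),[np.round(x,1) for x in cv2.minAreaRect(P[b][:,:2].astype(np.float32))] if b.any() else '')
save(p,'w1.png')
E
```

```text
[[0.0, -0.96, -0.28, 69.91], [1.0, 0.0, 0.0, -0.64], [-0.0, -0.28, 0.96, -141.7], [0.0, 0.0, 0.0, 1.0]] 340.10486969887586
orange 1917 [[ 574. -120.   45.]
 [ 754. -100.   64.]
 [ 779.    9.   75.]]
rim 3477 [array([578.1, -18.1]), array([ 96.1, 120. ]), np.float64(12.8)]
```

View pics/w1.png

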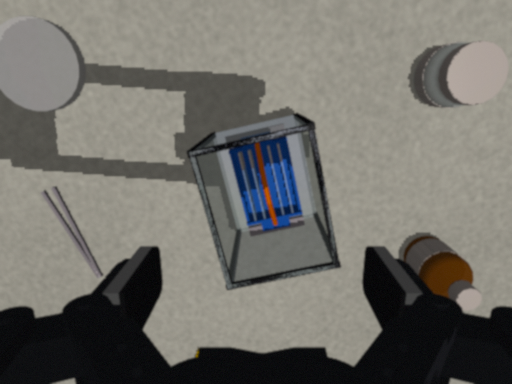

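The wrist view shows the tank rim with corners near (190,150), (312,122), (338,265) and (230,287). The bail is the orange bar running from (258,145) to (274,225), with clear room on its −x (left) side. Next I'll fit the bail line and move over the stand.

```bash
python3 - <<'E'
from h import *
z=np.load('wrist.npz'); p,d=z['p'],z['d']; m=imaging.camera_model('wrist')
P=cloud('wrist',d,m,{'tcp_rot':z['rot'],'eef_pos':z['pos']})
hsv=cv2.cvtColor(p,cv2.COLOR_RGB2HSV); H,S,V=[hsv[...,i].astype(int) for i in range(3)]
ora=(H>3)&(H<20)&(S>120)&(d>0)&(np.hypot(P[...,0]-578,P[...,1]+18)<70); q=P[ora]
top=q[q[:,2]>64]; print(len(q),len(top),np.round(np.percentile(q,[2,50,98],axis=0),1).tolist())
print('top',np.round(top.mean(0),1),np.round(top.min(0),1),np.round(top.max(0),1))
l=cv2.fitLine(q[:,:2].astype(np.float32),cv2.DIST_HUBER,0,.01,.01).ravel(); print('line',l,np.degrees(np.arctan2(l[1],l[0])))
bl=(H>100)&(H<130)&(S>100)&(d>0)&(np.hypot(P[...,0]-578,P[...,1]+18)<75)&(P[...,2]>25); print('blue',bl.sum(),cv2.minAreaRect(P[bl][:,:2].astype(np.float32)))
print(bot.state()['qpos'])
E
```

```text
386 195 [[568.7, -55.8, 44.4], [578.2, -6.8, 64.3], [630.4, 22.4, 284.6]]
top [588.7 -11.2 115. ] [531.2 -36.3  64.2] [630.8  13.8 307.4]
line [ 2.2074209e-01 -9.7533220e-01  5.7775031e+02 -1.3028551e+01] -77.247375
blue 2453 ((567.3552856445312, -11.945564270019531), (106.99273681640625, 125.39661407470703), 65.8726577758789)
[-4.21140623e+00  1.75777964e+01  8.63093142e+01  8.19031238e-04
  7.61119380e+01 -4.21058337e+00]
```

{"api": "carry_out", "payload": {
  "twist": [
    [0,0,0.1],
    [0,0,0.182],
    [0,0,0.182],
    [0,0,0.182],
    [0,0,0.182],
    [0,0,0.182],
    [0,0,0.182],
    [0,0,0.182],
    [0,0,0.182]
  ],
  "offset": [
    [0,0,-0.1],
    [-0.1,-0.05,-0.14],
    [-0.22,-0.1,-0.14],
    [-0.34,-0.15,-0.14],
    [-0.45,-0.2,-0.14],
    [-0.52,-0.24,-0.14],
    [-0.52,-0.26,-0.14],
    [-0.52,-0.26,-0.14],
    [-0.52,-0.26,-0.14]
  ],
  "gripper": [1,1,1,1,1,1,1,1,1]
}}

```text
clock: 2.38
eef_pos: [445.6, -258.9, 301.4]
tcp_rot: [[0.281, 0.96, 0.001], [0.96, -0.281, 0.0], [0.001, 0.001, -1.0]]
wrist_force: [-0.4, 0.2, -0.7]
width: 0.999
gripper_force: 0.0
```

```bash
python3 - <<'E'
from h import *
z=np.load('wrist.npz'); p,d=z['p'],z['d']; m=imaging.camera_model('wrist')
P=cloud('wrist',d,m,{'tcp_rot':z['rot'],'eef_pos':z['pos']})
hsv=cv2.cvtColor(p,cv2.COLOR_RGB2HSV); H,S,V=[hsv[...,i].astype(int) for i in range(3)]
ora=(H>3)&(H<20)&(S>120)&(d>0)&(np.hypot(P[...,0]-578,P[...,1]+18)<70)&(P[...,2]<80)&(P[...,2]>40); q=P[ora]
a=np.radians(12.8);R=np.array([[np.cos(a),np.sin(a)],[-np.sin(a),np.cos(a)]])
t=(q[:,:2]-[578.1,-18.1])@R.T
print('bail in tank frame x med',np.median(t[:,0]),'y range',np.percentile(t[:,1],[1,99]))
for lo in range(-45,46,10):
    k=abs(t[:,1]-lo)<5; 
    if k.any(): print(lo,k.sum(),np.median(t[k,0]).round(1),np.median(q[k,2]).round(1))
p,d,m,s=grab('wrist'); P=cloud('wrist',d,m,s); hsv=cv2.cvtColor(p,cv2.COLOR_RGB2HSV); H,S,V=[hsv[...,i].astype(int) for i in range(3)]
red=((H<8)|(H>172))&(S>120)&(d>0)&(P[...,2]>120); q=P[red]; tp=q[q[:,2]>170]
print('red',len(q),len(tp),np.percentile(tp,[5,50,95],axis=0).round(1).tolist(),[np.round(x,1) for x in cv2.minAreaRect(tp[:,:2].astype(np.float32))])
yel=(H>18)&(H<35)&(S>120)&(d>0)&(P[...,2]>110); print('fork',yel.sum(),[np.round(x,1) for x in cv2.minAreaRect(P[yel][:,:2].astype(np.float32))],np.median(P[yel][:,2]))
bk=(V<50)&(d>0)&(abs(P[...,2]-123)<4)&(np.hypot(P[...,0]-525,P[...,1]+310)<40);print('flange',bk.sum(),[np.round(x,1) for x in cv2.minAreaRect(P[bk][:,:2].astype(np.float32))] if bk.sum()>5 else '')
save(p,'w2.png')
E
```

```text
bail in tank frame x med 0.46940958477896044 y range [-40.52309559  42.37176522]
-45 5 0.8 46.2
-35 26 0.6 51.3
-25 34 0.3 59.1
-15 32 0.7 66.8
-5 45 0.5 70.2
5 40 0.6 70.1
15 45 0.4 66.8
25 48 0.2 58.6
35 50 0.5 50.5
45 15 0.1 45.3
red 950 435 [[515.5, -315.0, 171.9], [523.1, -306.3, 173.7], [531.0, -298.2, 175.0]] [array([ 464. , -266.8]), array([ 32.7, 164.3]), np.float64(61.2)]
fork 3311 [array([ 477.2, -292.6]), array([ 59.9, 203.7]), np.float64(72.6)] 116.98740835826075
flange 569 [array([ 522.2, -304. ]), array([36.5, 31.5]), np.float64(26.2)]
```

View pics/w2.png

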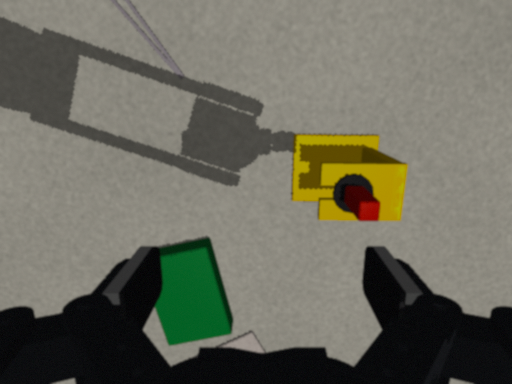

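The wrist view shows the stand's fork at about (360,190) and the red handle top at (368,210). The hook and upright run to the right, so the stand's +x is parallel to tool +y. Centring over it for a closer measure.

{"api": "carry_out", "payload": {
  "twist": [
    [0,0,0],
    [0,0,0],
    [0,0,0],
    [0,0,0]
  ],
  "offset": [
    [-0.025,0.09,0.02],
    [-0.05,0.178,0.03],
    [-0.05,0.178,0.03],
    [-0.05,0.178,0.03]
  ],
  "gripper": [1,1,1,1]
}}

```text
clock: 2.92
eef_pos: [523.5, -307.9, 285.7]
tcp_rot: [[0.28, 0.96, -0.001], [0.96, -0.28, 0.001], [0.001, -0.002, -1.0]]
wrist_force: [-0.5, -0.2, -0.4]
width: 1.003
gripper_force: 0.0
```

```bash
cat > stand.py <<'E'
from h import *
p,d,m,s=grab('wrist'); P=cloud('wrist',d,m,s); hsv=cv2.cvtColor(p,cv2.COLOR_RGB2HSV); H,S,V=[hsv[...,i].astype(int) for i in range(3)]
nr=(d>0)&(np.hypot(P[...,0]-525,P[...,1]+310)<75)
def rep(n,k):
    k=cv2.morphologyEx(k.astype(np.uint8),cv2.MORPH_OPEN,np.ones((3,3)))>0
    q=P[k]; print(n,len(q),[np.round(x,1) for x in cv2.minAreaRect(q[:,:2].astype(np.float32))] if len(q)>5 else '',np.median(q,axis=0).round(1) if len(q) else '')
red=((H<8)|(H>172))&(S>120)&nr
rep('handle top',red&(abs(P[...,2]-175)<5)); rep('fork',nr&(H>18)&(H<35)&(S>120)&(abs(P[...,2]-118)<5)); rep('flange',nr&(V<70)&(abs(P[...,2]-123)<5))
print(s['eef_pos'],s['clock'])
E
python3 stand.py
```

```text
handle top 482 [array([ 524.3, -306.8]), array([17. , 17.9]), np.float64(73.7)] [ 524.4 -306.2  173.8]
fork 3952 [array([ 533.6, -310.7]), array([59.6, 84. ]), np.float64(73.3)] [ 545.5 -310.3  117. ]
flange 766 [array([ 524.9, -305. ]), array([33.6, 37.9]), np.float64(75.8)] [ 528.  -300.2  122. ]
[ 523.52092627 -307.92149132  285.71197074] 2.925
```

Handle, fork and flange agree: axis ≈ (524.2, −307.5), yaw −16.5°. Descending and gripping.

{"api": "carry_out", "payload": {
  "twist": [
    [0,0,0],
    [0,0,0],
    [0,0,0],
    [0,0,0],
    [0,0,0],
    [0,0,0],
    [0,0,0],
    [0,0,0],
    [0,0,0],
    [0,0,0],
    [0,0,0],
    [0,0,0],
    [0,0,0]
  ],
  "offset": [
    [0.001,0.001,0.1],
    [0.001,0.001,0.2],
    [0.001,0.001,0.26],
    [0.001,0.001,0.305],
    [0.001,0.001,0.305],
    [0.001,0.001,0.305],
    [0.001,0.001,0.305],
    [0.001,0.001,0.305],
    [0.001,0.001,0.305],
    [0.001,0.001,0.305],
    [0.001,0.001,0.305],
    [0.001,0.001,0.305],
    [0.001,0.001,0.305]
  ],
  "gripper": [1,1,1,1,1,0.1,0.1,0.1,0.1,0.1,0.1,0.1,0.1],
  "squeeze": 60
}}

```text
clock: 4.6
eef_pos: [524.5, -309.1, 134.7]
tcp_rot: [[0.282, 0.959, 0.001], [0.959, -0.282, -0.001], [-0.0, 0.002, -1.0]]
wrist_force: [0.8, 0.6, 6.9]
width: 0.203
gripper_force: 59.4
```

{"api": "carry_out", "payload": {
  "twist": [
    [0,0,0],
    [0,0,0],
    [0,0,0],
    [0,0,0],
    [0,0,0],
    [0,0,0],
    [0,0,0],
    [0,0,0],
    [0,0,0],
    [0,0,0],
    [0,0,0]
  ],
  "offset": [
    [0,0,-0.01],
    [0,0,-0.02],
    [0,0,-0.02],
    [0,-0.04,-0.02],
    [0,-0.08,-0.02],
    [0,-0.12,-0.02],
    [0,-0.16,-0.02],
    [0,-0.16,-0.1],
    [0,-0.16,-0.2],
    [0,-0.16,-0.3],
    [0,-0.16,-0.3]
  ],
  "gripper": [0.1,0.1,0.1,0.1,0.1,0.1,0.1,0.1,0.1,0.1,0.1]
}}

```text
clock: 5.98
eef_pos: [449.5, -288.0, 288.4]
tcp_rot: [[0.282, 0.959, 0.008], [0.959, -0.282, -0.006], [-0.004, 0.009, -1.0]]
wrist_force: [1.0, -0.8, -1.2]
width: 0.201
gripper_force: 59.5
```

```bash
python3 - <<'E'
from h import *
a=grab('side');b=grab('scene')
save(np.hstack([cv2.resize(a[0][150:300,170:345],(400,343)),cv2.resize(b[0][130:280,90:265],(400,343))]),'c2.png')
print(bot.state()['eef_pos'],bot.state()['wrist_force'])
E
```

```text
[ 447.02134431 -286.03822704  283.81589613] [-0.43467768 -0.0119727  -2.06034735]
```

View pics/c2.png

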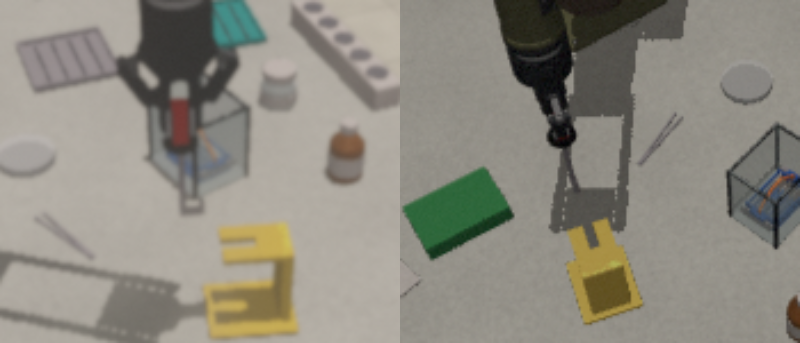

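The rod is out of the fork and gripped: in the left panel the shaft runs from (180,140) to the hook at (192,205), with its opening to the right (+x). Next I'll check the rod's tilt from both depth images.

```bash
cat > rod.py <<'E'
from h import *
import sys
def rod(n,fresh=True):
    if fresh: grab(n)
    s=bot.state(); z=np.load(n+'.npz'); d=z['d']; m=imaging.camera_model(n); P=cloud(n,d,m,None)
    T=np.array(s['eef_pos']); R=np.array(s['tcp_rot'])
    q=(P[d>0]-T)@R   # tool frame
    C=(-np.array(m['R']).T@m['t']-T)@R; C[2]=0; C/=np.linalg.norm(C)
    out=[]
    for lo in range(-30,125,10):
        k=(q[:,2]>=lo)&(q[:,2]<lo+10)&(np.hypot(q[:,0],q[:,1])<40)
        if k.sum()>1: out.append([lo+5,k.sum(),*np.round(np.median(q[k][:,:2],axis=0),1),*np.round(q[k][:,1].max(),1).ravel()])
    print(n,C.round(2),'z n x y ymax'); print(np.array(out))
if __name__=='__main__':
    for n in('side','scene'): rod(n)
    print(bot.state()['eef_pos'])
E
python3 rod.py
```

```text
side [-1.   -0.07  0.  ] z n x y ymax
[[-2.50e+01  6.20e+01 -9.30e+00  1.00e-01  2.26e+01]
 [-1.50e+01  5.80e+01 -9.30e+00  1.00e-01  2.26e+01]
 [-5.00e+00  3.80e+01 -9.30e+00 -3.00e-01  2.02e+01]
 [ 5.00e+00  5.30e+01 -8.50e+00 -6.00e-01  1.83e+01]
 [ 1.50e+01  4.80e+01 -1.06e+01  2.20e+00  2.03e+01]
 [ 2.50e+01  2.00e+00 -3.80e+00  9.00e-01  2.20e+00]
 [ 3.50e+01  9.00e+00 -3.20e+00 -4.00e-01  2.20e+00]
 [ 4.50e+01  7.00e+00 -1.80e+00 -4.00e-01  2.20e+00]
 [ 5.50e+01  8.00e+00 -3.70e+00  1.80e+00  4.30e+00]
 [ 6.50e+01  9.00e+00 -2.80e+00  1.80e+00  4.40e+00]
 [ 7.50e+01  1.00e+01 -3.60e+00  1.60e+00  4.30e+00]
 [ 8.50e+01  8.00e+00 -3.90e+00  0.00e+00  4.00e+00]
 [ 9.50e+01  1.40e+01 -2.70e+00  3.90e+00  2.53e+01]
 [ 1.05e+02  2.40e+01 -2.80e+00  1.47e+01  2.50e+01]
 [ 1.15e+02  2.40e+01 -3.70e+00  9.00e+00  2.52e+01]]
scene [-0.06  1.    0.  ] z n x y ymax
[[-25.    6.   -3.2  21.4  25.5]
 [-15.   13.   -0.3  20.3  22.8]
 [ -5.    7.   -3.9  15.6  21. ]
 [  5.   22.   -3.8   9.6  17.3]
 [ 15.   43.   -1.1   8.7  21. ]
 [ 35.    2.    2.4   5.2   6.1]
 [ 45.    4.   -1.1   1.1   3.1]
 [ 55.    5.   -1.3   4.2   7.8]
 [ 65.    5.   -1.9   4.    5.7]
 [ 75.    3.    0.3   2.5   5.1]
 [ 85.    6.    0.4   3.3   5.5]
 [ 95.    5.   -1.8  20.6  23.2]
 [105.   12.   -0.6  20.7  25.6]
 [115.    9.   -0.2   6.3  25.4]]
[ 446.10724708 -285.41209731  282.03819963]
```

Rod is straight in the grip (shaft on the tool axis, hook along tool +y, saddle ≈110 mm below the TCP). Moving above the tank's −x side, turned to its yaw.

{"api": "carry_out", "payload": {
  "twist": [
    [0,0,-0.05],
    [0,0,-0.13],
    [0,0,-0.22],
    [0,0,-0.3],
    [0,0,-0.326],
    [0,0,-0.326],
    [0,0,-0.326],
    [0,0,-0.326],
    [0,0,-0.326],
    [0,0,-0.326]
  ],
  "offset": [
    [0.06,0.005,-0.01],
    [0.15,0.012,-0.01],
    [0.25,0.02,-0.01],
    [0.35,0.03,-0.01],
    [0.45,0.038,-0.01],
    [0.52,0.044,-0.01],
    [0.556,0.047,-0.01],
    [0.556,0.047,-0.01],
    [0.556,0.047,-0.01],
    [0.556,0.047,-0.01]
  ],
  "gripper": [0.1,0.1,0.1,0.1,0.1,0.1,0.1,0.1,0.1,0.1]
}}

```text
clock: 7.42
eef_pos: [547.7, -27.4, 288.7]
tcp_rot: [[-0.223, 0.975, -0.0], [0.975, 0.223, -0.0], [-0.0, -0.0, -1.0]]
wrist_force: [0.5, -0.8, -1.4]
width: 0.2
gripper_force: 59.3
```

```bash
python3 - <<'E'
from h import *
from scipy.spatial.transform import Rotation as Ro
X=[];A=[]
for i in range(4):
    p,d,m,s=grab('wrist'); P=cloud('wrist',d,m,s); X.append(s['eef_pos']);R=np.array(s['tcp_rot']);A.append(np.degrees(np.arctan2(R[1,1],R[0,1])))
print(np.mean(X,0),np.std(X,0),A,s['tcp_rot'])
hsv=cv2.cvtColor(p,cv2.COLOR_RGB2HSV); H,S,V=[hsv[...,i].astype(int) for i in range(3)]
nr=(d>0)&(np.hypot(P[...,0]-578,P[...,1]+18)<90)
b=nr&(abs(P[...,2]-125)<4); print('rim',b.sum(),[np.round(x,1) for x in cv2.minAreaRect(P[b][:,:2].astype(np.float32))])
q=P[nr&(H>3)&(H<20)&(S>120)&(P[...,2]<80)&(P[...,2]>40)]
a=np.radians(12.8);Rr=np.array([[np.cos(a),np.sin(a)],[-np.sin(a),np.cos(a)]])
t=(q[:,:2]-[578.1,-18.1])@Rr.T; print(len(q),np.median(t,0),np.percentile(t,[2,98],axis=0)); save(p,'w3.png')
E
```

```text
[547.83364121 -27.24175153 288.87444799] [0.0783519  0.15623689 0.08422428] [np.float64(12.861402927038693), np.float64(12.86325377337024), np.float64(12.867363529387537), np.float64(12.879084379510708)] [[-2.22894238e-01  9.74842617e-01  1.73613590e-04]
 [ 9.74842613e-01  2.22894266e-01 -1.63864670e-04]
 [-1.98439737e-04  1.32721435e-04 -9.99999972e-01]]
rim 1931 [array([578.3, -18.4]), array([ 95.6, 119.1]), np.float64(12.9)]
223 [ 0.07586134 13.15407616] [[ -2.25578257 -21.53235577]
 [  2.01904846  40.81251237]]
```

View pics/w3.png

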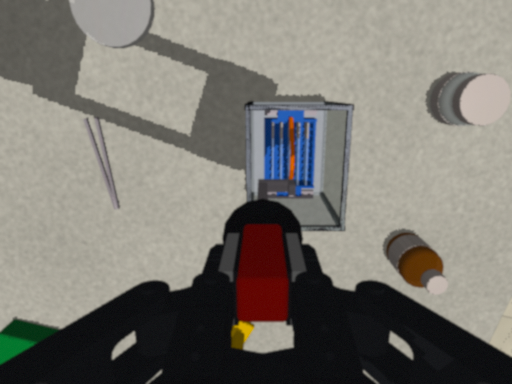

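The wrist view shows the hook's black end at (272,188), beside the bail at (292,150) and inside the tank's rim. Descending to just below bar level.

{"api": "carry_out", "payload": {
  "twist": [
    [0,0,0],
    [0,0,0],
    [0,0,0],
    [0,0,0],
    [0,0,0],
    [0,0,0],
    [0,0,0],
    [0,0,0],
    [0,0,0],
    [0,0,0]
  ],
  "offset": [
    [0.004,-0.001,0.0],
    [0.004,-0.001,0.04],
    [0.004,-0.001,0.08],
    [0.004,-0.001,0.12],
    [0.004,-0.001,0.16],
    [0.004,-0.001,0.2],
    [0.004,-0.001,0.23],
    [0.004,-0.001,0.258],
    [0.004,-0.001,0.258],
    [0.004,-0.001,0.258]
  ],
  "gripper": [0.1,0.1,0.1,0.1,0.1,0.1,0.1,0.1,0.1,0.1]
}}

```text
clock: 8.88
eef_pos: [547.7, -24.3, 160.3]
tcp_rot: [[-0.224, 0.975, 0.001], [0.975, 0.224, -0.0], [-0.0, 0.001, -1.0]]
wrist_force: [-0.3, -0.0, -1.1]
width: 0.201
gripper_force: 59.2
```

```bash
python3 - <<'E'
from h import *
s=bot.state();print(np.round(s['eef_pos'],1),np.round(s['wrist_force'],1))
a=grab('side');b=grab('scene')
save(np.hstack([cv2.resize(a[0][160:250,205:310],(400,343),interpolation=cv2.INTER_CUBIC),cv2.resize(b[0][160:250,200:305],(400,343),interpolation=cv2.INTER_CUBIC)]),'c3.png')
E
```

```text
[547.7 -24.3 160.3] [-0.3 -0.  -1.1]
```

View pics/c3.png

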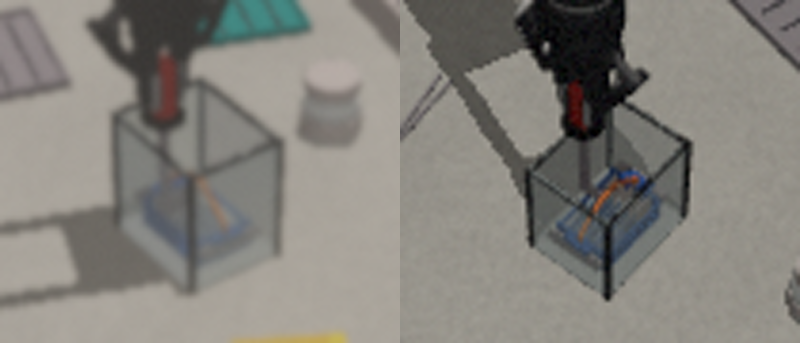

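No contact force; the hook is beside the bail, under bar height. Sliding in under the bar and lifting gently.

{"api": "carry_out", "payload": {
  "twist": [
    [0,0,0],
    [0,0,0],
    [0,0,0],
    [0,0,0],
    [0,0,0],
    [0,0,0],
    [0,0,0],
    [0,0,0],
    [0,0,0],
    [0,0,0],
    [0,0,0]
  ],
  "offset": [
    [0,0.013,0],
    [0,0.026,0],
    [0,0.039,0],
    [0,0.039,0],
    [0,0.039,-0.014],
    [0,0.039,-0.024],
    [0,0.039,-0.032],
    [0,0.039,-0.038],
    [0,0.039,-0.046],
    [0,0.039,-0.056],
    [0,0.039,-0.056]
  ],
  "gripper": [0.1,0.1,0.1,0.1,0.1,0.1,0.1,0.1,0.1,0.1,0.1]
}}

```text
clock: 10.35
eef_pos: [566.4, -19.9, 188.1]
tcp_rot: [[-0.224, 0.975, 0.001], [0.975, 0.224, -0.0], [-0.0, 0.001, -1.0]]
wrist_force: [0.8, 0.1, -4.5]
width: 0.196
gripper_force: 59.0
```

```bash
python3 - <<'E'
from h import *
for i in range(3):
    p,d,m,s=grab('wrist');print(np.round(s['eef_pos'],1),np.round(s['wrist_force'],1))
P=cloud('wrist',d,m,s);hsv=cv2.cvtColor(p,cv2.COLOR_RGB2HSV); H,S,V=[hsv[...,i].astype(int) for i in range(3)]
q=P[(np.hypot(P[...,0]-578,P[...,1]+18)<60)&(H>3)&(H<20)&(S>120)&(P[...,2]<110)&(P[...,2]>40)]
a=np.radians(12.8);Rr=np.array([[np.cos(a),np.sin(a)],[-np.sin(a),np.cos(a)]])
t=(q[:,:2]-[578.2,-18.2])@Rr.T
for lo in range(-45,46,10):
    k=abs(t[:,1]-lo)<5
    if k.any(): print(lo,k.sum(),np.median(t[k,0]).round(1),np.median(q[k,2]).round(1))
E
```

```text
[566.4 -19.9 188.1] [ 0.8  0.1 -4.5]
[566.3 -19.9 187.9] [-0.1 -0.3 -4.6]
[566.2 -19.9 187.7] [-0.6  0.1 -4.8]
-5 55 -0.2 79.5
5 75 -0.3 79.6
15 81 -0.4 75.8
25 79 -0.2 68.6
35 71 -0.1 61.5
45 26 0.0 55.7
```

Bail rose 10 mm and the load shows on the wrist: the basket is on the hook. Lifting straight out.

{"api": "carry_out", "payload": {
  "twist": [
    [0,0,0],
    [0,0,0],
    [0,0,0],
    [0,0,0],
    [0,0,0],
    [0,0,0],
    [0,0,0],
    [0,0,0],
    [0,0,0],
    [0,0,0],
    [0,0,0],
    [0,0,0],
    [0,0,0],
    [0,0,0],
    [0,0,0],
    [0,0,0],
    [0,0,0]
  ],
  "offset": [
    [0,0,-0.008],
    [0,0,-0.02],
    [0,0,-0.038],
    [0,0,-0.058],
    [0,0,-0.078],
    [0,0,-0.098],
    [0,0,-0.118],
    [0,0,-0.138],
    [0,0,-0.158],
    [0,0,-0.178],
    [0,0,-0.198],
    [0,0,-0.218],
    [0,0,-0.238],
    [0,0,-0.255],
    [0,0,-0.266],
    [0,0,-0.27],
    [0,0,-0.27]
  ],
  "gripper": [0.1,0.1,0.1,0.1,0.1,0.1,0.1,0.1,0.1,0.1,0.1,0.1,0.1,0.1,0.1,0.1,0.1]
}}

```text
clock: 12.62
eef_pos: [566.2, -19.9, 322.7]
tcp_rot: [[-0.224, 0.975, -0.0], [0.975, 0.224, 0.0], [0.0, -0.0, -1.0]]
wrist_force: [0.9, -0.0, -4.9]
width: 0.203
gripper_force: 59.0
```

```bash
cat > bk.py <<'E'
from h import *
def basket(n):
    p,d,m,s=grab(n);P=cloud(n,d,m,s);hsv=cv2.cvtColor(p,cv2.COLOR_RGB2HSV); H,S,V=[hsv[...,i].astype(int) for i in range(3)]
    T=np.array(s['eef_pos']);nr=(d>0)&(np.hypot(P[...,0]-T[0],P[...,1]-T[1])<90)&(P[...,2]<T[2]-60)
    b=P[nr&(H>100)&(H<128)&(S>110)]; o=P[nr&(H>3)&(H<20)&(S>120)]
    for k,q in(('blue',b),('orange',o)):
        if len(q)>20: print(n,k,len(q),np.percentile(q,[2,50,98],axis=0).round(1).tolist(),[np.round(x,1) for x in cv2.minAreaRect(q[:,:2].astype(np.float32))])
    return s
if __name__=='__main__':
    for n in('side','scene','wrist'): s=basket(n)
    print(np.round(s['eef_pos'],1),np.round(s['wrist_force'],1),s['clock'])
    a=np.load('side.npz')['p'];b=np.load('scene.npz')['p']
    save(np.hstack([cv2.resize(a[130:250,190:330],(400,343),interpolation=cv2.INTER_CUBIC),cv2.resize(b[130:250,190:330],(400,343),interpolation=cv2.INTER_CUBIC)]),'c4.png')
E
python3 bk.py
```

```text
side blue 25 [[574.8, -70.8, 164.8], [590.7, -64.8, 178.8], [606.6, -52.4, 180.5]] [array([592. , -63.6]), array([33.3, 14.9]), np.float64(21.0)]
scene blue 184 [[547.8, -67.7, 148.2], [598.2, -33.8, 172.3], [616.1, 28.4, 184.5]] [array([586.8, -19.3]), array([ 79.1, 116.5]), np.float64(12.5)]
scene orange 36 [[565.9, -61.6, 177.8], [581.7, -33.8, 204.8], [589.8, 18.7, 217.4]] [array([570.9, -24.1]), array([22.6, 84.2]), np.float64(12.7)]
wrist blue 3775 [[544.6, -49.6, 152.3], [576.9, -6.7, 155.1], [612.6, 30.2, 181.1]] [array([585.4, -20.2]), array([ 72.6, 109.7]), np.float64(13.1)]
wrist orange 379 [[567.6, -25.7, 189.4], [574.0, -1.2, 209.3], [580.2, 23.5, 215.4]] [array([575.5,  -1.1]), array([ 6.9, 53.5]), np.float64(12.7)]
[566.  -19.9 322.4] [-0.2  1.2 -4.9] 12.725
```

View pics/c4.png

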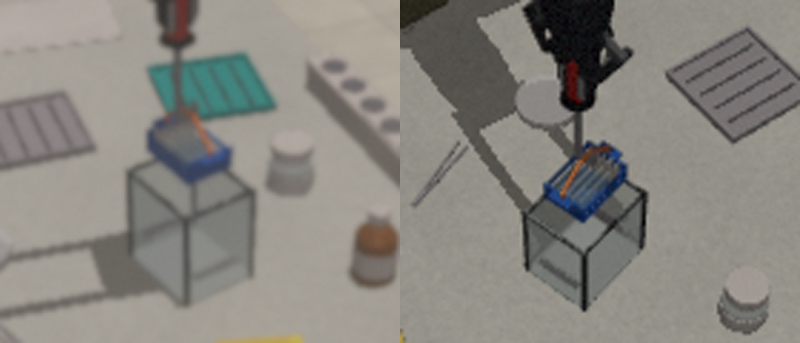

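Basket hangs level on the hook above the tank (base ≈150 mm). Pinning down the steel tray's pose by colour and depth.

```bash
python3 - <<'E'
from h import *
for n,(cu,cv_) in {'scene':(310,159),'side':(200,177)}.items():
    z=np.load(n+'.npz'); p,d=z['p'],z['d']; m=imaging.camera_model(n)
    v,u=np.mgrid[0:384,0:512]
    R=np.array(m['R']);t=np.array(m['t']);C=-R.T@t
    ray=np.stack([(u-m['cx'])/m['fx'],(v-m['cy'])/m['fy'],np.ones(u.shape)],-1)@R
    k=(12-C[2])/ray[...,2]; W=C+ray*k[...,None]
    lab=cv2.cvtColor(p,cv2.COLOR_RGB2LAB).astype(int)
    w=(abs(W[...,0]-488)<120)&(abs(W[...,1]-325)<120)
    g=p.astype(int).sum(-1); print(n,'tray lab',lab[cv_-4:cv_+4,cu-6:cu+6].reshape(-1,3).mean(0),'table',np.median(lab[w],0))
    ref=np.median(lab[cv_-8:cv_+8,cu-8:cu+8].reshape(-1,3),0)
    mk=(w&(np.abs(lab-ref).sum(-1)<14)).astype(np.uint8); mk=cv2.morphologyEx(cv2.morphologyEx(mk,cv2.MORPH_CLOSE,np.ones((5,5))),cv2.MORPH_OPEN,np.ones((5,5)))
    nl,L,st,ce=cv2.connectedComponentsWithStats(mk); i=L[cv_,cu] or 1+np.argmax(st[1:,4])
    print(st[i],[np.round(x,1) for x in cv2.minAreaRect(W[L==i][:,:2].astype(np.float32))])
E
```

```text
scene tray lab [113.90625    130.39583333 127.98958333] table [151. 128. 132.]
[ 286  141   47   36 1033] [array([487.2, 330.6]), array([146.1, 156.4]), np.float64(87.5)]
side tray lab [134.47916667 131.15625    128.71875   ] table [162. 129. 132.]
[178 162  45  28 922] [array([480.9, 321.2]), array([166.6, 152.4]), np.float64(87.0)]
```

Both cameras put the tray centre near (485, 328), yaw ≈ −2.5°. Carrying the basket over with a smooth profile.

{"api": "carry_out", "payload": {
  "twist": [
    [0,0,0],
    [0,0,0],
    [0,0,0],
    [0,0,0],
    [0,0,0],
    [0,0,0],
    [0,0,0],
    [0,0,0],
    [0,0,0],
    [0,0,0],
    [0,0,0],
    [0,0,0],
    [0,0,0],
    [0,0,0],
    [0,0,0],
    [0,0,0],
    [0,0,0]
  ],
  "offset": [
    [0.001,0,0],
    [0.004,0,0],
    [0.008,0,0],
    [0.015,0,0],
    [0.026,-0.001,0],
    [0.039,-0.001,0],
    [0.055,-0.002,0],
    [0.075,-0.003,0],
    [0.097,-0.003,0],
    [0.123,-0.004,0],
    [0.151,-0.005,0],
    [0.182,-0.006,0],
    [0.216,-0.007,0],
    [0.251,-0.009,0],
    [0.288,-0.01,0],
    [0.325,-0.011,0],
    [0.361,-0.0125,0]
  ],
  "gripper": [0.1,0.1,0.1,0.1,0.1,0.1,0.1,0.1,0.1,0.1,0.1,0.1,0.1,0.1,0.1,0.1,0.1]
}}

```text
clock: 14.9
eef_pos: [519.3, 155.9, 322.8]
tcp_rot: [[-0.224, 0.974, 0.0], [0.974, 0.224, 0.0], [0.0, 0.0, -1.0]]
wrist_force: [-0.1, -0.0, -4.2]
width: 0.202
gripper_force: 59.0
```

{"api": "carry_out", "payload": {
  "twist": [
    [0,0,0.002],
    [0,0,0.006],
    [0,0,0.013],
    [0,0,0.023],
    [0,0,0.036],
    [0,0,0.05],
    [0,0,0.066],
    [0,0,0.082],
    [0,0,0.098],
    [0,0,0.114],
    [0,0,0.128],
    [0,0,0.141],
    [0,0,0.152],
    [0,0,0.16],
    [0,0,0.166],
    [0,0,0.169],
    [0,0,0.17],
    [0,0,0.17],
    [0,0,0.17],
    [0,0,0.17]
  ],
  "offset": [
    [0.036,-0.001,0],
    [0.073,-0.002,0],
    [0.11,-0.004,0],
    [0.145,-0.005,0],
    [0.179,-0.006,0],
    [0.21,-0.007,0],
    [0.238,-0.008,0],
    [0.264,-0.009,0],
    [0.286,-0.01,0],
    [0.306,-0.011,0],
    [0.322,-0.011,0],
    [0.335,-0.012,0],
    [0.346,-0.012,0],
    [0.353,-0.0125,0],
    [0.357,-0.0125,0],
    [0.359,-0.0125,0],
    [0.36,-0.0125,0],
    [0.36,-0.0125,0],
    [0.36,-0.0125,0],
    [0.36,-0.0125,0]
  ],
  "gripper": [0.1,0.1,0.1,0.1,0.1,0.1,0.1,0.1,0.1,0.1,0.1,0.1,0.1,0.1,0.1,0.1,0.1,0.1,0.1,0.1]
}}

```text
clock: 17.4
eef_pos: [473.2, 328.5, 322.8]
tcp_rot: [[0.041, 0.999, 0.0], [0.999, -0.041, -0.0], [-0.0, 0.0, -1.0]]
wrist_force: [-0.0, -0.4, -3.8]
width: 0.202
gripper_force: 58.9
```

```bash
python3 - <<'E'
from bk import *
for n in('scene','wrist'): s=basket(n)
print(np.round(s['eef_pos'],1),np.round(s['wrist_force'],1),s['clock'],np.round(s['tcp_rot'],3).tolist())
save(np.load('wrist.npz')['p'],'w4.png')
E
```

```text
scene blue 145 [[460.5, 274.7, 149.3], [506.5, 303.5, 171.0], [518.2, 372.7, 184.6]] [array([483.5, 339.3]), array([ 76.6, 144.6]), np.float64(13.4)]
scene orange 21 [[469.1, 282.3, 171.7], [484.8, 311.8, 196.8], [486.6, 367.3, 215.6]] [array([473.7, 324.5]), array([25.7, 87. ]), np.float64(0.2)]
wrist blue 3797 [[456.9, 289.1, 152.9], [489.3, 340.0, 155.7], [514.0, 377.1, 181.6]] [array([492.8, 334.6]), array([86.3, 88.1]), np.float64(72.6)]
wrist orange 398 [[483.3, 319.2, 190.0], [485.9, 344.1, 209.4], [488.6, 369.2, 215.8]] [array([487.3, 344. ]), array([53.6,  7.1]), np.float64(88.2)]
[473.2 328.5 322.8] [-0.6 -0.8 -4.4] 17.45 [[0.041, 0.999, 0.0], [0.999, -0.041, 0.0], [0.0, 0.0, -1.0]]
```

View pics/w4.png

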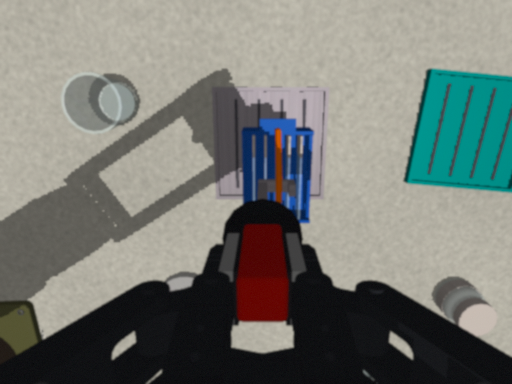

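The wrist view shows the steel tray with corners (214,88), (324,88), (322,196) and (217,197), and the basket hanging aligned with it. Back-projecting the corners.

```bash
python3 - <<'E'
from h import *
z=np.load('wrist.npz');m=imaging.camera_model('wrist');H=np.array(m['hand_eye']);R=z['rot'];T=z['pos']
C=R@H[:3,3]+T
W=[]
for u,v in[(214,88),(324,88),(322,196),(217,197)]:
    r=R@H[:3,:3]@np.array([(u-m['cx'])/m['fx'],(v-m['cy'])/m['fy'],1]); W.append((C+r*(12-C[2])/r[2])[:2])
W=np.array(W);print(W.round(1),W.mean(0),[np.linalg.norm(W[i]-W[i-1]).round(1) for i in range(4)])
P=cloud('wrist',z['d'],m,{'tcp_rot':R,'eef_pos':T}); k=(z['d']>0)&(np.hypot(P[...,0]-485,P[...,1]-328)<140)&(P[...,2]<25)&(P[...,2]>8)
print([np.round(x,1) for x in cv2.minAreaRect(P[k][:,:2].astype(np.float32))],k.sum())
E
```

```text
[[414.8 407.6]
 [554.8 402. ]
 [553.4 258.2]
 [407.4 262.7]] [482.58091193 332.60365882] [np.float64(145.2), np.float64(140.1), np.float64(143.8), np.float64(146.0)]
[array([482.5, 331.7]), array([148.7, 150.4]), np.float64(87.7)] 1479
```

Tray centre is (482.5, 332), yaw −2.3°. Correcting, then lowering to ~8 mm above its floor.

{"api": "carry_out", "payload": {
  "twist": [
    [0,0,0],
    [0,0,0],
    [0,0,0],
    [0,0,0],
    [0,0,0],
    [0,0,0],
    [0,0,0],
    [0,0,0],
    [0,0,0],
    [0,0,0],
    [0,0,0],
    [0,0,0],
    [0,0,0],
    [0,0,0],
    [0,0,0],
    [0,0,0],
    [0,0,0],
    [0,0,0],
    [0,0,0]
  ],
  "offset": [
    [0.002,-0.001,0.004],
    [0.004,-0.002,0.014],
    [0.006,-0.004,0.03],
    [0.008,-0.006,0.05],
    [0.008,-0.006,0.072],
    [0.008,-0.006,0.095],
    [0.008,-0.006,0.118],
    [0.008,-0.006,0.141],
    [0.008,-0.006,0.164],
    [0.008,-0.006,0.187],
    [0.008,-0.006,0.21],
    [0.008,-0.006,0.231],
    [0.008,-0.006,0.248],
    [0.008,-0.006,0.261],
    [0.008,-0.006,0.271],
    [0.008,-0.006,0.278],
    [0.008,-0.006,0.281],
    [0.008,-0.006,0.282],
    [0.008,-0.006,0.282]
  ],
  "gripper": [0.1,0.1,0.1,0.1,0.1,0.1,0.1,0.1,0.1,0.1,0.1,0.1,0.1,0.1,0.1,0.1,0.1,0.1,0.1]
}}

```text
clock: 19.88
eef_pos: [470.5, 332.8, 182.0]
tcp_rot: [[0.041, 0.999, 0.0], [0.999, -0.041, 0.0], [0.0, 0.0, -1.0]]
wrist_force: [0.7, -0.0, -3.7]
width: 0.198
gripper_force: 58.9
```

{"api": "carry_out", "payload": {
  "twist": [
    [0,0,0],
    [0,0,0],
    [0,0,0],
    [0,0,0],
    [0,0,0],
    [0,0,0],
    [0,0,0],
    [0,0,0],
    [0,0,0],
    [0,0,0]
  ],
  "offset": [
    [0,0,0.003],
    [0,0,0.006],
    [0,0,0.009],
    [0,0,0.012],
    [0,0,0.015],
    [0,0,0.018],
    [0,0,0.021],
    [0,0,0.024],
    [0,0,0.026],
    [0,0,0.026]
  ],
  "gripper": [0.1,0.1,0.1,0.1,0.1,0.1,0.1,0.1,0.1,0.1]
}}

```text
clock: 21.12
eef_pos: [470.3, 332.7, 168.7]
tcp_rot: [[0.041, 0.999, -0.0], [0.999, -0.041, -0.0], [-0.0, -0.0, -1.0]]
wrist_force: [-0.1, -0.1, -2.0]
width: 0.201
gripper_force: 59.3
```

```bash
python3 - <<'E'
from bk import *
for n in('scene','wrist'): s=basket(n)
print(np.round(s['eef_pos'],1),np.round(s['wrist_force'],1),s['clock'],np.round(s['tcp_rot'],3).tolist())
p,d=np.load('wrist.npz')['p'],np.load('wrist.npz')['d'];P=cloud('wrist',d,imaging.camera_model('wrist'),s);T=s['eef_pos']
hsv=cv2.cvtColor(p,cv2.COLOR_RGB2HSV); H,S=hsv[...,0].astype(int),hsv[...,1]
q=P[(np.hypot(P[...,0]-T[0],P[...,1]-T[1])<80)&(P[...,2]<90)&(H>3)&(H<20)&(S>120)]
for lo in range(-45,46,10):
    k=abs(q[:,1]-332-lo)<5
    if k.any(): print(lo,k.sum(),np.median(q[k],0).round(1))
E
```

```text
scene blue 142 [[452.9, 280.2, 1.7], [503.0, 312.4, 24.5], [515.1, 376.9, 38.9]] [array([483.4, 329.9]), array([103.1,  66.8]), np.float64(86.4)]
scene orange 23 [[466.9, 287.6, 27.6], [481.4, 315.6, 54.9], [485.5, 365.9, 73.2]] [array([475.1, 325.8]), array([20.9, 85. ]), np.float64(1.6)]
wrist blue 3955 [[453.9, 293.5, 5.6], [488.4, 344.8, 7.8], [511.6, 381.9, 33.1]] [array([484. , 331.5]), array([103.7,  63.1]), np.float64(87.5)]
wrist orange 420 [[480.2, 325.9, 42.3], [482.9, 349.7, 61.0], [485.5, 374.4, 68.6]] [array([483.4, 349.6]), array([51.8,  5.3]), np.float64(88.2)]
[470.3 332.7 168.8] [-0.4  0.1 -1.4] 21.175 [[0.041, 0.999, -0.0], [0.999, -0.041, -0.0], [-0.0, -0.0, -1.0]]
-5 55 [481.7 328.6  67. ]
5 85 [482.5 336.8  66.9]
15 91 [482.7 346.9  64. ]
25 89 [483.1 357.   56.2]
35 76 [483.5 367.   48.4]
45 24 [483.9 373.9  42.8]
```

The basket stands on the tray floor (bar top 67 mm and level) and the hook is unloaded. Lowering further, backing the hook out, then rising.

{"api": "carry_out", "payload": {
  "twist": [
    [0,0,0],
    [0,0,0],
    [0,0,0],
    [0,0,0],
    [0,0,0],
    [0,0,0],
    [0,0,0],
    [0,0,0],
    [0,0,0],
    [0,0,0],
    [0,0,0],
    [0,0,0],
    [0,0,0],
    [0,0,0],
    [0,0,0],
    [0,0,0]
  ],
  "offset": [
    [0,0,0.008],
    [0,0,0.017],
    [0,0,0.025],
    [0,0,0.025],
    [0,0,0.025],
    [0,-0.015,0.025],
    [0,-0.03,0.025],
    [0,-0.045,0.025],
    [0,-0.06,0.025],
    [0,-0.072,0.025],
    [0,-0.072,0.025],
    [0,-0.072,-0.04],
    [0,-0.072,-0.12],
    [0,-0.072,-0.2],
    [0,-0.072,-0.24],
    [0,-0.072,-0.24]
  ],
  "gripper": [0.1,0.1,0.1,0.1,0.1,0.1,0.1,0.1,0.1,0.1,0.1,0.1,0.1,0.1,0.1,0.1]
}}

```text
clock: 23.22
eef_pos: [435.7, 334.9, 290.7]
tcp_rot: [[0.041, 0.999, 0.004], [0.999, -0.041, 0.003], [0.003, 0.004, -1.0]]
wrist_force: [0.1, -0.4, -1.2]
width: 0.202
gripper_force: 59.5
```

```bash
python3 - <<'E'
from bk import *
for n in('scene','wrist'): s=basket(n)
print(np.round(s['eef_pos'],1),np.round(s['wrist_force'],1),s['clock'])
a=np.load('scene.npz')['p'];b=np.load('wrist.npz')['p']
save(np.hstack([cv2.resize(a[90:210,240:380],(400,343),interpolation=cv2.INTER_CUBIC),cv2.resize(b,(400,343))]),'c5.png')
from rod import rod
rod('side')
E
```

```text
scene blue 142 [[450.2, 279.2, 1.7], [501.8, 315.7, 25.1], [515.0, 375.7, 38.3]] [array([475.2, 331.5]), array([106.6,  80.2]), np.float64(85.2)]
scene orange 25 [[463.1, 290.0, 25.3], [481.4, 316.2, 57.1], [486.3, 364.9, 72.1]] [array([477.4, 326.6]), array([24.3, 76.7]), np.float64(4.3)]
wrist blue 2621 [[452.5, 284.8, 5.6], [479.9, 331.6, 17.5], [511.3, 380.9, 33.7]] [array([479., 332.]), array([102.9,  66. ]), np.float64(87.5)]
wrist orange 282 [[478.9, 293.0, 11.4], [482.2, 340.2, 57.2], [491.0, 373.3, 68.1]] [array([485.3, 332.3]), array([85.2, 11.6]), np.float64(87.7)]
[434.7 334.3 289.1] [-0.5 -0.1 -2.6] 23.275
side [-0.99 -0.17  0.  ] z n x y ymax
[[-2.50e+01  3.50e+01 -8.30e+00 -2.90e+00  2.29e+01]
 [-1.50e+01  3.30e+01 -7.40e+00 -2.00e-01  2.21e+01]
 [-5.00e+00  2.60e+01 -7.90e+00  8.00e-01  2.13e+01]
 [ 5.00e+00  1.50e+01 -8.30e+00  9.00e-01  1.35e+01]
 [ 1.50e+01  3.70e+01 -8.10e+00 -1.90e+00  1.92e+01]
 [ 2.50e+01  5.00e+00 -2.00e+00  1.00e-01  4.90e+00]
 [ 3.50e+01  4.00e+00 -3.70e+00  9.00e-01  3.30e+00]
 [ 4.50e+01  8.00e+00 -4.40e+00 -2.00e-01  3.20e+00]
 [ 5.50e+01  4.00e+00 -4.90e+00 -2.00e+00  3.80e+00]
 [ 6.50e+01  6.00e+00 -3.30e+00  3.00e-01  3.10e+00]
 [ 7.50e+01  6.00e+00 -2.70e+00  5.00e-01  3.00e+00]
 [ 8.50e+01  4.00e+00 -2.50e+00 -4.00e-01  2.20e+00]
 [ 9.50e+01  9.00e+00 -2.00e+00  3.00e-01  2.37e+01]
 [ 1.05e+02  9.00e+00 -7.00e+00  3.80e+00  2.11e+01]
 [ 1.15e+02  1.70e+01 -3.20e+00  1.36e+01  2.61e+01]]
```

View pics/c5.png

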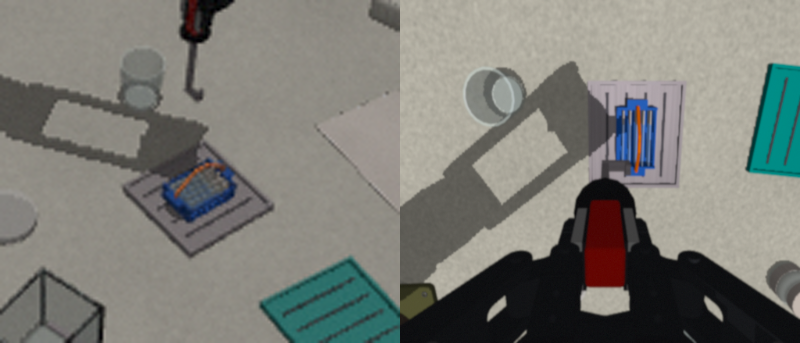

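The scene half shows the basket standing upright inside the grey tray, with the free hook above it at (195,95). The wrist half agrees. Taking the rod back toward the stand's front.

{"api": "carry_out", "payload": {
  "twist": [
    [0,0,0],
    [0,0,0],
    [0,0,0],
    [0,0,0],
    [0,0,0],
    [0,0,0],
    [0,0,0],
    [0,0,0],
    [0,0,0],
    [0,0,0],
    [0,0,0]
  ],
  "offset": [
    [-0.02,0.001,0],
    [-0.06,0.004,0],
    [-0.12,0.007,0],
    [-0.2,0.012,0],
    [-0.28,0.017,0],
    [-0.36,0.022,0],
    [-0.44,0.027,0],
    [-0.52,0.032,0],
    [-0.6,0.036,0],
    [-0.68,0.041,0],
    [-0.76,0.046,0]
  ],
  "gripper": [0.1,0.1,0.1,0.1,0.1,0.1,0.1,0.1,0.1,0.1,0.1]
}}

```text
clock: 24.75
eef_pos: [440.5, -48.7, 288.6]
tcp_rot: [[0.042, 0.999, -0.001], [0.999, -0.042, -0.0], [-0.0, -0.001, -1.0]]
wrist_force: [1.0, -0.4, -1.2]
width: 0.204
gripper_force: 59.4
```

{"api": "carry_out", "payload": {
  "twist": [
    [0,0,0.02],
    [0,0,0.05],
    [0,0,0.09],
    [0,0,0.13],
    [0,0,0.15],
    [0,0,0.156],
    [0,0,0.156],
    [0,0,0.156],
    [0,0,0.156],
    [0,0,0.156],
    [0,0,0.156]
  ],
  "offset": [
    [-0.08,0.005,0],
    [-0.16,0.01,0],
    [-0.24,0.015,0],
    [-0.31,0.019,0],
    [-0.37,0.023,0],
    [-0.42,0.026,0],
    [-0.455,0.028,0],
    [-0.477,0.029,0],
    [-0.477,0.029,0],
    [-0.477,0.029,0],
    [-0.477,0.029,0]
  ],
  "gripper": [0.1,0.1,0.1,0.1,0.1,0.1,0.1,0.1,0.1,0.1,0.1]
}}

```text
clock: 26.12
eef_pos: [446.6, -284.5, 288.9]
tcp_rot: [[0.281, 0.96, 0.0], [0.96, -0.281, 0.0], [0.0, -0.0, -1.0]]
wrist_force: [0.0, -0.1, -2.1]
width: 0.202
gripper_force: 59.4
```

```bash
python3 - <<'E'
from rod import *
X=[]
for i in range(3):
    p,d,m,s=grab('wrist'); X.append(s['eef_pos'])
P=cloud('wrist',d,m,s); R=np.array(s['tcp_rot']); print(np.mean(X,0).round(1),np.round(R,3).tolist(),s['clock'],np.degrees(np.arctan2(R[1,1],R[0,1])))
hsv=cv2.cvtColor(p,cv2.COLOR_RGB2HSV); H,S=hsv[...,0].astype(int),hsv[...,1]
nr=(d>0)&(np.hypot(P[...,0]-530,P[...,1]+310)<75)
q=P[nr&(H>18)&(H<35)&(S>120)&(abs(P[...,2]-118)<5)]; print(len(q),[np.round(x,1) for x in cv2.minAreaRect(q[:,:2].astype(np.float32))])
for n in('side',): rod(n)
E
```

```text
[ 446.7 -284.6  288.9] [[0.281, 0.96, 0.0], [0.96, -0.281, 0.0], [0.0, 0.0, -1.0]] 26.225 -16.323930762443588
4844 [array([ 533.7, -310.4]), array([59.1, 84.7]), np.float64(73.3)]
side [-1.   -0.07  0.  ] z n x y ymax
[[-2.50e+01  5.70e+01 -8.70e+00 -2.00e+00  2.05e+01]
 [-1.50e+01  6.00e+01 -8.80e+00 -1.00e-01  2.01e+01]
 [-5.00e+00  3.90e+01 -9.10e+00 -2.00e-01  2.03e+01]
 [ 5.00e+00  3.00e+01 -8.80e+00 -1.70e+00  1.30e+01]
 [ 1.50e+01  7.80e+01 -9.40e+00  2.00e-01  1.85e+01]
 [ 2.50e+01  2.00e+00 -5.10e+00 -4.00e-01  2.20e+00]
 [ 3.50e+01  9.00e+00 -2.60e+00 -4.00e-01  2.40e+00]
 [ 4.50e+01  1.00e+01 -3.70e+00 -6.00e-01  2.10e+00]
 [ 5.50e+01  7.00e+00 -2.60e+00 -8.00e-01  1.70e+00]
 [ 6.50e+01  1.10e+01 -3.30e+00 -1.20e+00  1.90e+00]
 [ 7.50e+01  5.00e+00 -1.60e+00  1.50e+00  1.60e+00]
 [ 8.50e+01  9.00e+00 -2.40e+00 -1.30e+00  1.30e+00]
 [ 9.50e+01  9.00e+00 -2.80e+00  1.10e+00  2.25e+01]
 [ 1.05e+02  1.80e+01 -2.50e+00  1.02e+01  2.24e+01]
 [ 1.15e+02  3.00e+01 -3.10e+00  1.14e+01  2.45e+01]]
```

Rod still true; seat reconfirmed at (524.1, −307.6). Lowering in front of the stand, then in.

{"api": "carry_out", "payload": {
  "twist": [
    [0,0,0],
    [0,0,0],
    [0,0,0],
    [0,0,0],
    [0,0,0],
    [0,0,0],
    [0,0,0],
    [0,0,0],
    [0,0,0],
    [0,0,0],
    [0,0,0],
    [0,0,0],
    [0,0,0],
    [0,0,0],
    [0,0,0]
  ],
  "offset": [
    [-0.001,0,0.06],
    [-0.001,0,0.14],
    [-0.001,0,0.22],
    [-0.001,0,0.27],
    [-0.001,0,0.293],
    [-0.001,0,0.293],
    [-0.001,0.03,0.293],
    [-0.001,0.06,0.293],
    [-0.001,0.09,0.293],
    [-0.001,0.12,0.293],
    [-0.001,0.145,0.293],
    [-0.001,0.161,0.293],
    [-0.001,0.161,0.293],
    [-0.001,0.161,0.301],
    [-0.001,0.161,0.301]
  ],
  "gripper": [0.1,0.1,0.1,0.1,0.1,0.1,0.1,0.1,0.1,0.1,0.1,0.1,0.1,0.1,0.1]
}}

```text
clock: 28.2
eef_pos: [522.8, -308.1, 137.8]
tcp_rot: [[0.282, 0.959, -0.001], [0.959, -0.282, 0.001], [0.0, -0.002, -1.0]]
wrist_force: [-0.7, 0.3, -1.3]
width: 0.202
gripper_force: 59.3
```

{"api": "carry_out", "payload": {
  "twist": [
    [0,0,0],
    [0,0,0],
    [0,0,0],
    [0,0,0]
  ],
  "offset": [
    [0,0,0.003],
    [0,0,0.006],
    [0,0,0.009],
    [0,0,0.009]
  ],
  "gripper": [0.1,0.1,0.1,0.1]
}}

```text
clock: 28.7
eef_pos: [523.6, -308.5, 134.7]
tcp_rot: [[0.282, 0.959, 0.0], [0.959, -0.282, -0.0], [-0.0, 0.0, -1.0]]
wrist_force: [-1.6, 1.3, 4.4]
width: 0.202
gripper_force: 60.1
```

```bash
python3 - <<'E'
from h import *
for i in range(3):
    p,d,m,s=grab('wrist'); print(np.round(s['eef_pos'],1),np.round(s['wrist_force'],1))
p,d,m,_=grab('side');P=cloud('side',d,m,None)
hsv=cv2.cvtColor(p,cv2.COLOR_RGB2HSV); H,S,V=[hsv[...,i].astype(int) for i in range(3)]
nr=(d>0)&(np.hypot(P[...,0]-524,P[...,1]+308)<40)
f=P[nr&(V<60)&(S<90)&(P[...,2]>100)&(P[...,2]<135)]; y=P[nr&(H>18)&(H<35)&(S>120)&(P[...,2]>112)]
print('flange',len(f),np.percentile(f,[5,50,95],axis=0).round(1).tolist(),'fork top',np.median(y,0).round(1))
E
```

```text
[ 523.6 -308.5  134.7] [-1.6  1.3  4.4]
[ 523.6 -308.5  134.7] [-1.8  1.4  6.2]
[ 523.6 -308.5  134.6] [-1.5  0.5  5.5]Traceback (most recent call last):
  File "<stdin>", line 8, in <module>
    return _quantile_unchecked(
        a, q, axis, out, overwrite_input, method, keepdims, weights)
    return _ureduce(a,
                    func=_quantile_ureduce_func,
    ...<5 lines>...
                    overwrite_input=overwrite_input,
                    method=method)
    r = func(a, **kwargs)
    result = _quantile(arr,
                       quantiles=q,
    ...<2 lines>...
                       out=out,
                       weights=wgt)
    slices_having_nans = np.isnan(arr[-1, ...])
                                  ~~~^^^^^^^^^
IndexError: index -1 is out of bounds for axis 0 with size 0
```

The flange is seated: same height (134.7 mm) as at the first grip, with ~5 N upward contact. Releasing and retreating.

{"api": "carry_out", "payload": {
  "twist": [
    [0,0,0],
    [0,0,0],
    [0,0,0],
    [0,0,0],
    [0,0,0],
    [0,0,0],
    [0,0,0],
    [0,0,0],
    [0,0,0],
    [0,0,0],
    [0,0,0],
    [0,0,0],
    [0,0,0]
  ],
  "offset": [
    [0,0,0],
    [0,0,0],
    [0,0,0],
    [0,0,0],
    [0,0,0],
    [0,0,0],
    [0,0,0],
    [0,0,0],
    [0,0,-0.05],
    [0,0,-0.13],
    [0,0,-0.22],
    [0,0,-0.3],
    [0,0,-0.3]
  ],
  "gripper": [0.25,0.3,0.4,0.6,0.8,1,1,1,1,1,1,1,1]
}}

```text
clock: 30.52
eef_pos: [525.6, -309.8, 288.2]
tcp_rot: [[0.282, 0.959, 0.007], [0.959, -0.282, -0.005], [-0.003, 0.008, -1.0]]
wrist_force: [-0.4, -0.3, 0.2]
width: 0.997
gripper_force: 0.0
```

```bash
python3 stand.py; python3 - <<'E'
from h import *
z=np.load('wrist.npz')
for n,c,zr in(('scene',(482,332),60),('side',(482,332),60)):
    p,d,m,s=grab(n);P=cloud(n,d,m,None);hsv=cv2.cvtColor(p,cv2.COLOR_RGB2HSV); H,S,V=[hsv[...,i].astype(int) for i in range(3)]
    nr=(d>0)&(np.hypot(P[...,0]-482,P[...,1]-332)<80)
    for k,q in(('blue',P[nr&(H>100)&(H<128)&(S>110)]),('orange',P[nr&(H>3)&(H<20)&(S>120)])):
        if len(q)>4: print(n,k,len(q),np.percentile(q,[2,50,98],axis=0).round(1).tolist())
    nr=(d>0)&(np.hypot(P[...,0]-524,P[...,1]+308)<30)&(P[...,2]<105)&(P[...,2]>12)&(S<60)
    q=P[nr]; print(n,'shaft/hook',len(q),np.percentile(q,[5,50,95],axis=0).round(1).tolist() if len(q) else '')
s=bot.state();print(s['clock'],s['wrist_force'],s['eef_pos'])
E
```

```text
handle top 471 [array([ 523.4, -306.5]), array([16.8, 18.1]), np.float64(74.1)] [ 523.4 -305.6  173.7]
fork 3904 [array([ 533.6, -310.4]), array([59.2, 84.2]), np.float64(73.4)] [ 545.5 -310.6  117. ]
flange 786 [array([ 524.4, -304.5]), array([34.1, 39.1]), np.float64(73.2)] [ 527.9 -299.9  121.9]
[ 525.62613883 -309.8067289   288.17765432] 30.525
scene blue 138 [[451.8, 279.7, 2.7], [503.5, 313.6, 24.1], [514.9, 377.1, 37.3]]
scene orange 23 [[464.2, 292.0, 24.2], [481.2, 314.7, 56.3], [487.3, 364.2, 71.4]]
scene shaft/hook 0 
side shaft/hook 62 [[519.1, -319.4, 20.4], [524.4, -313.1, 33.9], [542.1, -307.1, 77.3]]
30.675 [ 0.6924566  -0.21188605  0.26063881] [ 523.02181351 -308.01996345  282.74351315]
```

The rod hangs on its flange at the original pose (handle top at 173.7 mm, hook toward +x). The basket stands in the tray and the robot is clear, so I'm handing in.

```bash
python3 -c "
from plant import bot
print(bot.job_done())"
```

```text
the job is handed in; nothing more can be done
None
```

The job is handed in at about 31 s of robot time: by the last camera measurements the basket stands upright in the steel drip tray and the rod hangs by its flange in the stand's fork, hook downwards; one slip on my side is that I viewed 11 pictures, one over the limit of 10.

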